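# Unlock and open the yellow vial block

### The job

Someone needs the vials in the yellow-handled vial block on the laboratory bench. Its sliding cover is held shut by a red safety catch: slide that catch out of the way as far as it goes, then slide the cover fully open by its yellow handle, and let go. Leave the blue-handled block locked.

Things in the scene. Friction and masses are not known exactly. Their poses are not given: they have to be found in the camera images.
- yellow_block: Fixed vial block with yellow handle and stripes: white housing 210 (x) x 230 (y) x 60 mm high, turned up to 15 degrees. Origin: centre of its underside; z up, front (-x) faces the robot at yaw 0. Its frame is used below. On top: a dark sliding cover and the red catch. A blue-handled block of the same form and size stands on one side of it.
- yellow_catch (a joint): Yellow block's red catch: flat bar with upright grip, 24 (x) x 16 (y) mm, z 71 to 107. In m: 0 locked, 0.040 at its stop; slides along the block's -x (to the robot). Grip centre x = -63 mm minus value, y = 10. Bar (20 wide, z 61 to 71) runs from 12 mm on the -x side of the grip centre to 48 on the +x side; blocks the cover below 0.020. Starts 0 to 0.008. Stays where left; 2 N.
- yellow_cover (a joint): Yellow block's dark cover: plate 110 (x) x 100 (y) mm, z 62 to 70, with yellow bridge handle: bar 70 mm along x, 16 thick along y, z 88 to 106. In m: 0 shut, 0.085 fully open at its stop; slides along the block's +y. Handle centre x = 20 mm, y = -55 plus value. Starts 0 to 0.004; stops at about 0.006 (0.010 if forced) while the catch is locked. Stays where left; 3 N.
- blue_catch (a joint): Red catch of the blue-handled block, same form and values as the yellow block's. Starts between 0 and 0.008 (locked) and is to stay locked.

How it is judged:
By the outcome, as a careful person would: the job done as asked, in the order asked, and still so for the second after the job is handed in, with the robot touching nothing.
It also fails if it takes over 35 s, if anything falls off the work surface, if the arm or the gripper's body presses on something with over 40 N, if the wrist force passes 120 N, or if a joint passes its speed limit or range.

### The arm

A 6-joint arm with a two-finger parallel gripper is mounted at the origin on the work surface. World frame = base frame: x ahead of the robot, y to its left, z up, the work surface at z = 0. Lengths are in m, angles in degrees, forces in N, time in s.
With the tool pointing down it reaches from about 0.35 to 0.775 m from the base axis. Payload 5.5 kg.
Tool frame: the origin (TCP) lies midway between the tips of the shut fingers; the grasp point (between the pads) lies 19 mm behind it; z points along the fingers, y is the direction in which the jaws open and shut (so a half turn about z gives the same grasp; the last joint's range is limited). The gripper opens to 85 mm and grips with 20 to 120 N. Pads are 22 mm wide; open, the fingers measure 114 mm over their backs; the gripper's body (76 mm by 85 mm) begins 54 mm behind the grasp point. The pads swing forward as they close: fully open they stand 13 mm farther back than shut.
Start: joints at [61.1, 17.945, 2.641, 74.691, 0, 82.002], TCP at [0.205, 0.537, 0.231] pointing down, gripper open.
Joint ranges: [-158.12, 158.12], [-49.38, 96.58], [-58.88, 72.47], [-126.05, 133.96], [-84.25, 85.87], [-180, 180]. Speed limits (degrees/s): [147.25, 147.25, 180, 180, 180, 180].

### API

Orientations are given as [roll, pitch, yaw] about the fixed x, y, z axes, in that order (R = Rz(yaw) Ry(pitch) Rx(roll)).
In Python, from workcell import arm gives the robot as it stands.
- The arm moves only by the tool arm_command, never from a script. Its argument "series" is a list of rows, each an object of numbers: "dx", "dy", "dz": the shift along the tool's x, y, z in mm; "yaw": the turn about the tool's z in degrees; "claw": the closure in counts, from 0 (fully open) to 255 (shut). In form: [{"dx": .., "dy": .., "dz": .., "yaw": .., "claw": ..}, ...]. A call has 1 to 8 rows; each row is the pose to reach, as a shift and turn from the pose commanded when the call began, along the tool's axes at that moment; what a row does not reach only later rows make up. A row lasts 1/10 s, in which the tool goes at most 50 mm and 8.59 degrees, less where a joint would pass 70% of its speed; a pose out of reach is approached as far as the arm can. A call with a gripper value outside its range is refused whole. The fingers move at their own pace and stop on an object; "grip_force" is the grip in N (left out, the last holds). Time passes only in rows, so rows that repeat a pose let the fingers close. It gives the time, the measured TCP pose, the force and the opening at its end, in the units of the state.
- arm.read_state(): the state, without advancing time (a new reading comes with each control period).
- arm.read_camera(name): name is "side" or "top" or "wrist"; returns the picture (384x512x3 uint8, red, green, blue); there is no depth.
- arm.calibration(name): a dict with "fovy" (degrees; the focal length in pixels is half the picture's height over the tangent of half this angle, whatever the lens; pixels are square), "cx", "cy" (the principal point, pixels), "k1" (the pictures are not rectified: a ray, as slopes to the right and down, at radius r is drawn at 1 + k1 r^2 times it, then the intrinsics apply), "cam_to_world" (4x4, takes a point from camera to world coordinates). Camera axes: x right, y down, z forward; pixel columns grow to the right and rows downward; lengths in m; the calibration is good to about 2 mm. A picture is of the moment at which its call begins: read the wrist's pose just before it. calibration takes no time and is no camera call; for the wrist camera it gives the pose at the moment of the call.
- arm.close_job(): hands the job in, once; it reports no verdict.
The state is a dict: "time_s": time; "qpos": joint angles; "qd": joint speeds; "tau": joint torques, N m; "tool_pos": TCP position; "orientation": TCP orientation; "ft_force": force on the tool from outside, world axes, zero at the start; "moment": the same for the moment, N m; "grip_width": finger opening in m.
Only numpy, scipy, OpenCV 4.12 (cv2) and the standard library are available. Lean on these libraries where they do the work, as an engineer would, in place of code of your own. Each camera call takes 0.05 s, during which the arm holds its last target. There are 200 camera calls.

## Working session

There is one attempt and no reset: what is moved stays moved. The work goes in short steps, Python scripts to look and compute and a tool call to move; the robot and the scene stay as the last step left them, time stands still between calls to the robot, and variables do not carry over. Pictures are saved under pics/ and viewed, about 8 in all and at most 12, crops included, and the job is handed in when it is done.

Besides the shell and the picture viewer there is one more tool, called by a JSON object that holds its "api" and its "payload", one argument or row to a line. arm_command: Moves the arm, as the interface text tells. Its arguments: {"type":"object","properties":{"series":{"type":"array","items":{"type":"object","properties":{"dx":{"type":"number"},"dy":{"type":"number"},"dz":{"type":"number"},"yaw":{"type":"number"},"claw":{"type":"number"}}}},"grip_force":{"type":"number"}},"required":["series"]}

```bash
mkdir -p pics; cat > h.py <<'E'
import numpy as np, cv2
from workcell import arm
def snap(name,fn):
    c=arm.calibration(name); im=arm.read_camera(name)
    cv2.imwrite('pics/'+fn,cv2.cvtColor(im,cv2.COLOR_RGB2BGR)); np.save('pics/'+fn+'.npy',np.array(c['cam_to_world']))
    return c,im
def KD(c):
    f=192/np.tan(np.radians(c['fovy']/2)); return f
def ray(c,u,v):
    f=KD(c); d=np.array([(u-c['cx'])/f,(v-c['cy'])/f]); r=np.linalg.norm(d); s=r
    for _ in range(20): s=r/(1+c['k1']*s*s)
    d=d*(s/r if r>0 else 1); T=np.array(c['cam_to_world'])
    return T[:3,3],T[:3,:3]@np.array([d[0],d[1],1])
def atz(c,u,v,z):
    o,d=ray(c,u,v); return o+d*(z-o[2])/d[2]
def proj(c,P):
    T=np.array(c['cam_to_world']); p=T[:3,:3].T@(np.array(P)-T[:3,3]); d=p[:2]/p[2]; d=d*(1+c['k1']*(d@d)); return d*KD(c)+[c['cx'],c['cy']]
E
python3 - <<'E'
from h import *
c,a=snap('top','top1.png'); c2,b=snap('side','side1.png')
print(c,c2); print(arm.read_state())
E
```

```text
{'fovy': 51.919136234872745, 'cx': 263.1954089891716, 'cy': 184.36847875141237, 'k1': -0.09686233844059655, 'cam_to_world': array([[ 0.01700268, -0.99766136,  0.06620205,  0.50950245],
       [-0.99982726, -0.01746203, -0.00636604, -0.00589197],
       [ 0.00750718, -0.06608238, -0.99778593,  0.7816442 ],
       [ 0.        ,  0.        ,  0.        ,  1.        ]])} {'fovy': 48.574999756583836, 'cx': 258.0241168894879, 'cy': 188.29579039933594, 'k1': 0.0191993519539805, 'cam_to_world': array([[ 0.86877384, -0.25207661,  0.4262504 ,  0.26036786],
       [-0.49465407, -0.40099684,  0.77105051, -0.57592033],
       [-0.02343873, -0.880715  , -0.47306628,  0.40964067],
       [ 0.        ,  0.        ,  0.        ,  1.        ]])}
{'time_s': 0.1, 'qpos': array([ 6.11001012e+01,  1.79881963e+01,  2.58296506e+00,  7.46901400e+01,
       -1.88791653e-03,  8.20032529e+01]), 'qd': array([ 0.01822518, -0.12814611,  0.24547211,  0.03572912,  0.06914798,
       -0.01883708]), 'tau': array([ 1.92698142e-03, -4.81724310e+01,  2.99244851e+01,  1.28314801e-02,
       -1.30294079e-04, -5.84596094e-06]), 'tool_pos': array([0.20493274, 0.53675133, 0.23047749]), 'orientation': array([-1.79905293e+02, -1.13981922e-02,  1.59096840e+02]), 'ft_force': array([0.45775712, 0.1810342 , 0.66471891]), 'moment': array([ 0.0626077 ,  0.00775808, -0.01045275]), 'grip_width': 0.08555626915903963}
```

View pics/top1.png

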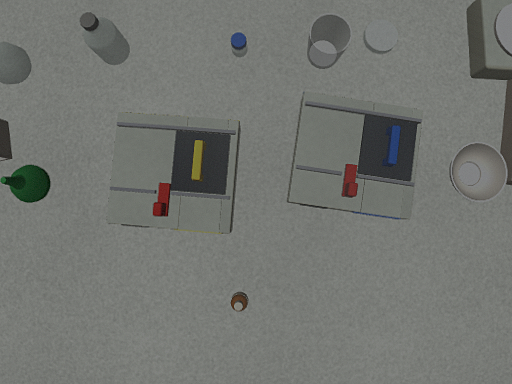

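View pics/side1.png

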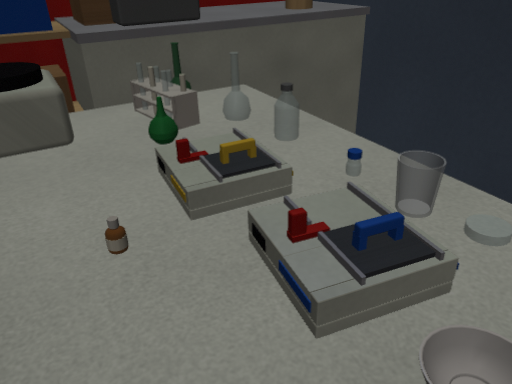

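```bash
python3 - <<'E'
from h import *
from scipy.optimize import least_squares
c=arm.calibration('top'); im=cv2.imread('pics/top1.png'); hsv=cv2.cvtColor(im,cv2.COLOR_BGR2HSV)
px=np.array([(119,113),(240,121),(231,232),(108,224)],float)
loc=np.array([(105,115),(105,-115),(-105,-115),(-105,115)])/1e3
W=np.array([atz(c,u,v,.06)[:2] for u,v in px])
def f(p): 
    C,S=np.cos(p[2]),np.sin(p[2]); return (loc@np.array([[C,S],[-S,C]])+p[:2]-W).ravel()
r=least_squares(f,[.5,.15,0]); p=r.x; print(p[:2],np.degrees(p[2]),(r.fun*1e3).round(1))
C,S=np.cos(p[2]),np.sin(p[2]); R=np.array([[C,-S],[S,C]])
m=cv2.inRange(hsv,(20,120,90),(35,255,255)); m[:,250:]=0; m[210:]=0
v,u=np.nonzero(m); q=cv2.minAreaRect(np.c_[u,v].astype(np.float32)); print(q,len(u))
P=cv2.boxPoints(q); print(P); 
for a in P: print('handle corner local',(R.T@(atz(c,*a,.106)[:2]-p[:2])*1e3).round(1))
m=cv2.inRange(hsv,(0,150,60),(8,255,255)); m[:,250:]=0
v,u=np.nonzero(m); print('catch',u.min(),u.max(),v.min(),v.max())
for val in (0,.008):
  for dx,dy,z in [(-12,-8,107),(12,-8,107),(12,8,107),(-12,8,107),(48,-10,71),(48,10,71)]:
    l=np.array([-.063-val+dx/1e3,.01+dy/1e3]); print(val,(dx,dy),proj(c,[*(R@l+p[:2]),z/1e3]).round(1))
cr=cv2.resize(im[100:245,95:255],None,fx=5,fy=4,interpolation=cv2.INTER_CUBIC); cr=cv2.resize(im[105:240,95:255],None,fx=4.4,fy=4.4,interpolation=cv2.INTER_CUBIC); cv2.imwrite('pics/crop.png',cr)
E
```

```text
[0.57757942 0.15483661] -3.0110542962684006 [ 1.2  0.9  1.8 -0.1 -2.7 -1.2 -0.3  0.4]
((196.86065673828125, 159.53277587890625), (8.69143295288086, 39.654659271240234), 5.19442892074585) 342
[[190.73772 178.88524]
 [194.32787 139.39342]
 [202.9836  140.18031]
 [199.39345 179.67213]]
handle corner local [-13.8 -40.9]
handle corner local [ 55.1 -41.4]
handle corner local [ 54.7 -56.5]
handle corner local [-14.2 -56. ]
catch 153 169 183 215
0 (-12, -8) [163.  212.6]
0 (12, -8) [164.2 198.6]
0 (12, 8) [155. 198.]
0 (-12, 8) [153.8 211.9]
0 (48, -10) [171.7 179.5]
0 (48, 10) [160.9 178.7]
0.008 (-12, -8) [162.6 217.2]
0.008 (12, -8) [163.8 203.3]
0.008 (12, 8) [154.6 202.6]
0.008 (-12, 8) [153.4 216.5]
0.008 (48, -10) [171.4 183.9]
0.008 (48, 10) [160.5 183.1]
```

{"api": "arm_command", "payload": {
  "series": [
    {"dx":-446,"dy":-228,"dz":0,"yaw":-18,"claw":0},
    {"dx":-446,"dy":-228,"dz":0,"yaw":-18,"claw":0},
    {"dx":-446,"dy":-228,"dz":0,"yaw":-18,"claw":0},
    {"dx":-446,"dy":-228,"dz":0,"yaw":-18,"claw":0},
    {"dx":-446,"dy":-228,"dz":0,"yaw":-18,"claw":0},
    {"dx":-446,"dy":-228,"dz":0,"yaw":-18,"claw":0},
    {"dx":-446,"dy":-228,"dz":0,"yaw":-18,"claw":0},
    {"dx":-446,"dy":-228,"dz":0,"yaw":-18,"claw":0}
  ],
  "grip_force": 30
}}

```text
time_s: 0.9
tool_pos: [0.4688, 0.2439, 0.2311]
orientation: [180.0, -0.0, 177.1]
ft_force: [0.4, 0.8, 1.0]
grip_width: 0.0857
```

{"api": "arm_command", "payload": {
  "series": [
    {"dx":-30,"dy":-68},
    {"dx":-30,"dy":-68},
    {"dx":-30,"dy":-68},
    {"dx":-30,"dy":-68}
  ]
}}

```text
validation failed for argument at $.se...
```

```bash
python3 - <<'E'
from h import *
c,a=snap('wrist','w1.png'); print(c); s=arm.read_state(); print(s['tool_pos'],s['orientation'],s['time_s'])
E
```

```text
{'fovy': 62.25887673783784, 'cx': 262.98682918640225, 'cy': 188.94681854807538, 'k1': -0.08528499149264442, 'cam_to_world': array([[ 4.93065950e-02,  9.47917279e-01,  3.14677122e-01,
         3.86489941e-01],
       [ 9.98783648e-01, -4.68873746e-02, -1.52577609e-02,
         2.47343402e-01],
       [ 2.91288918e-04,  3.15046672e-01, -9.49076135e-01,
         3.73459376e-01],
       [ 0.00000000e+00,  0.00000000e+00,  0.00000000e+00,
         1.00000000e+00]])}
[0.47414698 0.23872685 0.23075027] [-179.80971206    0.20395766  176.72374587] 0.95
```

View pics/w1.png

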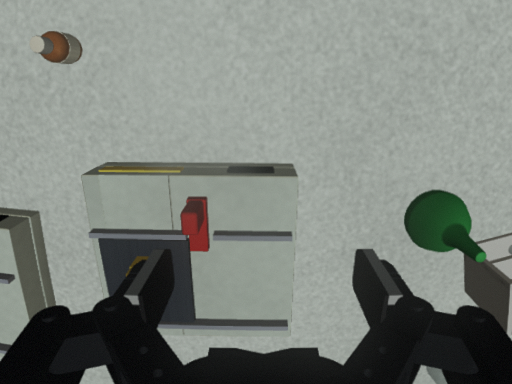

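{"api": "arm_command", "payload": {
  "series": [
    {"dx":-30,"dy":-68,"dz":0,"yaw":0,"claw":0},
    {"dx":-30,"dy":-68,"dz":0,"yaw":0,"claw":0},
    {"dx":-30,"dy":-68,"dz":0,"yaw":0,"claw":0},
    {"dx":-30,"dy":-68,"dz":0,"yaw":0,"claw":0}
  ]
}}

```text
time_s: 1.35
tool_pos: [0.4942, 0.1761, 0.2309]
orientation: [180.0, -0.1, 177.0]
ft_force: [-0.6, 0.2, 0.3]
grip_width: 0.0855
```

```bash
python3 - <<'E'
from h import *
c,a=snap('wrist','w2.png'); s=arm.read_state(); print(s['tool_pos'],s['orientation'],s['time_s'])
p=np.array([.5776,.1548]);t=np.radians(-3);R=np.array([[np.cos(t),-np.sin(t)],[np.sin(t),np.cos(t)]])
im=cv2.imread('pics/w2.png')
def dr(pts,z,col):
    q=np.array([proj(c,[*(R@(np.array(l)/1e3)+p),z/1e3]) for l in pts]); print(q.round(0).tolist())
    cv2.polylines(im,[(q*16).astype(np.int32)],True,col,1,cv2.LINE_AA,4)
dr([(105,115),(105,-115),(-105,-115),(-105,115)],60,(0,255,0))
g=-69
dr([(g-12,2),(g+12,2),(g+12,18),(g-12,18)],107,(255,0,255))
dr([(-15,-59),(55,-59),(55,-43),(-15,-43)],106,(255,0,0))
cv2.imwrite('pics/w2o.png',cv2.resize(im,(800,600)))
E
```

```text
[0.49402044 0.17667688 0.2310589 ] [ 1.79981489e+02 -4.65492847e-02  1.77094964e+02] 1.4
[[343.0, 319.0], [156.0, 318.0], [133.0, 149.0], [361.0, 149.0]]
[[247.0, 186.0], [247.0, 211.0], [265.0, 211.0], [265.0, 186.0]]
[[184.0, 251.0], [190.0, 311.0], [205.0, 311.0], [201.0, 252.0]]
```

View pics/w2o.png

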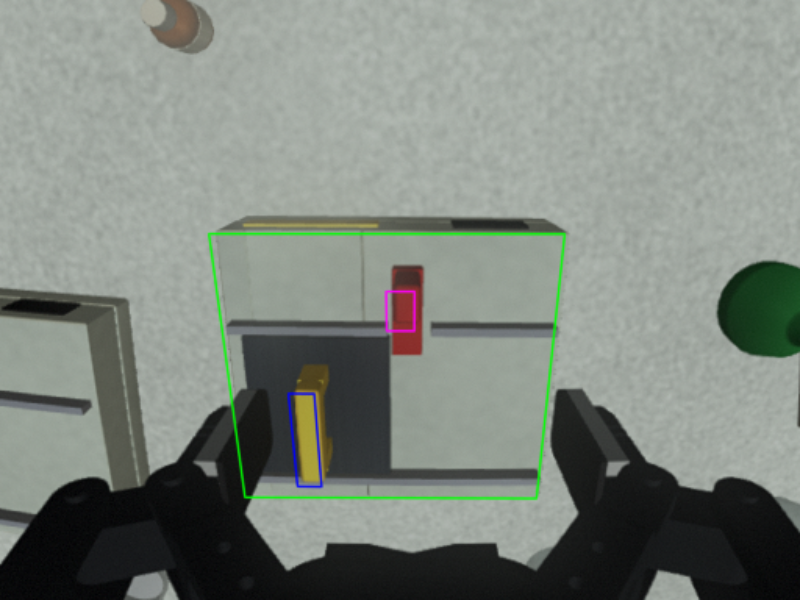

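{"api": "arm_command", "payload": {
  "series": [
    {"dx":-16,"dy":-5,"dz":50,"yaw":0,"claw":0},
    {"dx":-16,"dy":-5,"dz":100,"yaw":0,"claw":0},
    {"dx":-16,"dy":-5,"dz":100,"yaw":0,"claw":0},
    {"dx":-16,"dy":-5,"dz":100,"yaw":0,"claw":0},
    {"dx":-16,"dy":-5,"dz":100,"yaw":0,"claw":0}
  ]
}}

```text
time_s: 1.9
tool_pos: [0.5114, 0.1716, 0.1338]
orientation: [179.9, 0.2, 177.2]
ft_force: [-0.1, 0.3, 0.8]
grip_width: 0.0854
```

```bash
cat > ov.py <<'E'
from h import *
import sys
fn,g,hy=sys.argv[1],float(sys.argv[2]),float(sys.argv[3])
c,a=snap('wrist',fn+'.png'); s=arm.read_state(); print(s['tool_pos'],s['orientation'],s['time_s'],s['ft_force'],s['grip_width'])
p=np.array([.5776,.157]);t=np.radians(-3);R=np.array([[np.cos(t),-np.sin(t)],[np.sin(t),np.cos(t)]])
im=cv2.imread('pics/'+fn+'.png')
def dr(pts,z,col):
    q=np.array([proj(c,[*(R@(np.array(l)/1e3)+p),z/1e3]) for l in pts])
    cv2.polylines(im,[(q*16).astype(np.int32)],True,col,1,cv2.LINE_AA,4)
dr([(105,115),(105,-115),(-105,-115),(-105,115)],60,(0,255,0))
dr([(g-12,2),(g+12,2),(g+12,18),(g-12,18)],107,(255,0,255))
dr([(-15,hy-8),(55,hy-8),(55,hy+8),(-15,hy+8)],106,(255,0,0))
cv2.imwrite('pics/'+fn+'o.png',cv2.resize(im,(800,600)))
E
python3 ov.py w3 -69 -51
```

```text
[0.51191308 0.1714609  0.13417138] [179.93450475   0.25822188 177.16046078] 1.95 [ 1.35504949 -0.74399145  0.69347132] 0.08529614457651817
```

View pics/w3o.png

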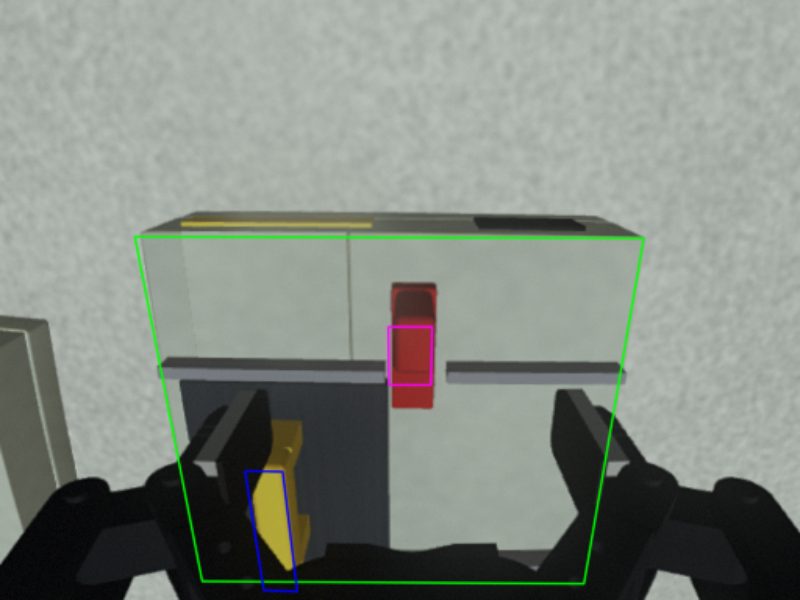

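{"api": "arm_command", "payload": {
  "series": [
    {"dx":5,"dy":0,"dz":30,"yaw":0,"claw":0},
    {"dx":5,"dy":0,"dz":54,"yaw":0,"claw":0},
    {"dx":5,"dy":0,"dz":54,"yaw":0,"claw":120},
    {"dx":5,"dy":0,"dz":54,"yaw":0,"claw":255},
    {"dx":5,"dy":0,"dz":54,"yaw":0,"claw":255},
    {"dx":5,"dy":0,"dz":54,"yaw":0,"claw":255},
    {"dx":5,"dy":0,"dz":54,"yaw":0,"claw":255},
    {"dx":5,"dy":0,"dz":54,"yaw":0,"claw":255}
  ],
  "grip_force": 30
}}

```text
time_s: 2.75
tool_pos: [0.5066, 0.1725, 0.079]
orientation: [179.8, 0.2, 177.1]
ft_force: [-0.5, 5.3, 5.0]
grip_width: 0.0155
```

{"api": "arm_command", "payload": {
  "series": [
    {"dx":6,"dy":0,"dz":0,"yaw":0,"claw":255},
    {"dx":12,"dy":0,"dz":0,"yaw":0,"claw":255},
    {"dx":18,"dy":0,"dz":0,"yaw":0,"claw":255},
    {"dx":24,"dy":0,"dz":0,"yaw":0,"claw":255},
    {"dx":28,"dy":0,"dz":0,"yaw":0,"claw":255},
    {"dx":30,"dy":0,"dz":0,"yaw":0,"claw":255},
    {"dx":30,"dy":0,"dz":0,"yaw":0,"claw":255}
  ]
}}

```text
time_s: 3.45
tool_pos: [0.4771, 0.1743, 0.079]
orientation: [179.7, 0.2, 177.1]
ft_force: [0.8, 7.4, 2.2]
grip_width: 0.0154
```

{"api": "arm_command", "payload": {
  "series": [
    {"dx":2,"dy":0,"dz":0,"yaw":0,"claw":255},
    {"dx":3,"dy":0,"dz":0,"yaw":0,"claw":255},
    {"dx":3,"dy":0,"dz":0,"yaw":0,"claw":255}
  ]
}}

```text
time_s: 3.75
tool_pos: [0.4745, 0.1745, 0.079]
orientation: [179.7, 0.3, 177.1]
ft_force: [2.2, 6.5, 2.3]
grip_width: 0.0156
```

{"api": "arm_command", "payload": {
  "series": [
    {"dx":2,"dy":0,"dz":0,"yaw":0,"claw":255},
    {"dx":3,"dy":0,"dz":0,"yaw":0,"claw":255},
    {"dx":3,"dy":0,"dz":0,"yaw":0,"claw":255}
  ]
}}

```text
time_s: 4.05
tool_pos: [0.4741, 0.1745, 0.0791]
orientation: [179.7, 0.5, 177.1]
ft_force: [9.5, 5.7, -4.9]
grip_width: 0.0154
```

{"api": "arm_command", "payload": {
  "series": [
    {"dx":2,"dy":0,"dz":0,"yaw":0,"claw":255},
    {"dx":3,"dy":0,"dz":0,"yaw":0,"claw":255},
    {"dx":3,"dy":0,"dz":0,"yaw":0,"claw":255}
  ]
}}

```text
time_s: 4.35
tool_pos: [0.4739, 0.1745, 0.0791]
orientation: [179.7, 0.8, 177.1]
ft_force: [16.7, 6.3, -12.6]
grip_width: 0.0156
```

{"api": "arm_command", "payload": {
  "series": [
    {"dx":-4,"dy":0,"dz":0,"yaw":0,"claw":255},
    {"dx":-4,"dy":0,"dz":0,"yaw":0,"claw":100},
    {"dx":-4,"dy":0,"dz":0,"yaw":0,"claw":0},
    {"dx":-4,"dy":0,"dz":0,"yaw":0,"claw":0},
    {"dx":-4,"dy":0,"dz":0,"yaw":0,"claw":0},
    {"dx":-4,"dy":0,"dz":-40,"yaw":0,"claw":0},
    {"dx":-4,"dy":0,"dz":-60,"yaw":0,"claw":0},
    {"dx":-4,"dy":0,"dz":-60,"yaw":0,"claw":0}
  ]
}}

```text
time_s: 5.15
tool_pos: [0.4723, 0.1728, 0.1404]
orientation: [179.9, 0.3, 177.1]
ft_force: [1.0, -0.3, -0.2]
grip_width: 0.0853
```

```bash
python3 ov.py w4 -103 -51
```

```text
[0.47126249 0.17261424 0.13866273] [1.79958366e+02 1.76262230e-01 1.77095881e+02] 5.2 [-0.52542258  0.2580154   1.00254328] 0.08546281863173845
```

View pics/w4o.png

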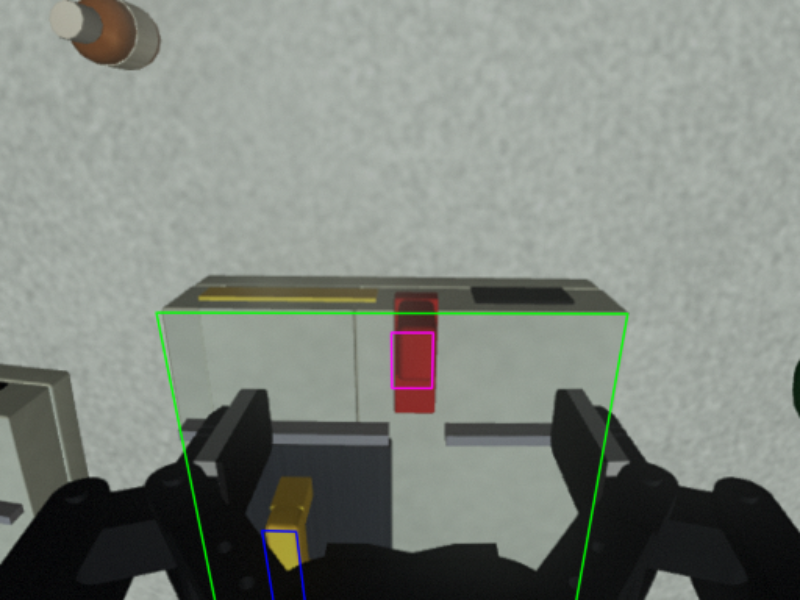

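{"api": "arm_command", "payload": {
  "series": [
    {"dx":-40,"dy":-20,"dz":0,"yaw":0,"claw":0},
    {"dx":-80,"dy":-40,"dz":0,"yaw":0,"claw":0},
    {"dx":-124,"dy":-60,"dz":0,"yaw":0,"claw":0},
    {"dx":-124,"dy":-60,"dz":0,"yaw":0,"claw":0},
    {"dx":-124,"dy":-60,"dz":0,"yaw":0,"claw":0},
    {"dx":-124,"dy":-60,"dz":0,"yaw":0,"claw":0}
  ]
}}

```text
time_s: 5.8
tool_pos: [0.5893, 0.1065, 0.1361]
orientation: [-180.0, -0.2, 177.1]
ft_force: [-0.4, -0.2, 0.8]
grip_width: 0.0855
```

```bash
python3 ov.py w5 -106 -49
```

```text
[0.58937047 0.1068196  0.13655443] [ 1.79999941e+02 -1.29431747e-01  1.77142014e+02] 5.85 [-0.39737585 -0.36586133 -0.39431403] 0.08549419241389693
```

View pics/w5o.png

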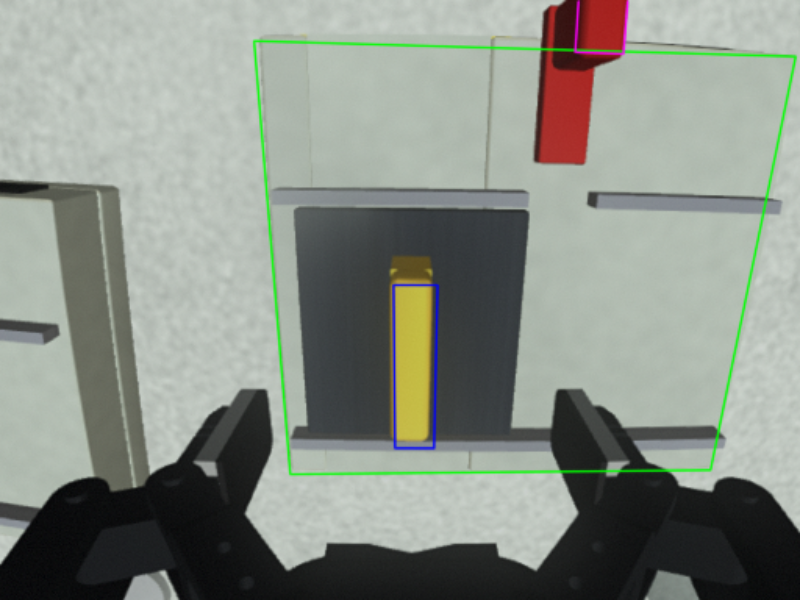

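{"api": "arm_command", "payload": {
  "series": [
    {"dx":0,"dy":-1,"dz":30,"yaw":0,"claw":0},
    {"dx":0,"dy":-1,"dz":57,"yaw":0,"claw":0},
    {"dx":0,"dy":-1,"dz":57,"yaw":0,"claw":120},
    {"dx":0,"dy":-1,"dz":57,"yaw":0,"claw":255},
    {"dx":0,"dy":-1,"dz":57,"yaw":0,"claw":255},
    {"dx":0,"dy":-1,"dz":57,"yaw":0,"claw":255},
    {"dx":0,"dy":-1,"dz":57,"yaw":0,"claw":255},
    {"dx":0,"dy":-1,"dz":57,"yaw":0,"claw":255}
  ]
}}

```text
time_s: 6.65
tool_pos: [0.5919, 0.1055, 0.0819]
orientation: [180.0, 0.1, 177.1]
ft_force: [-0.4, -0.2, 6.2]
grip_width: 0.0151
```

{"api": "arm_command", "payload": {
  "series": [
    {"dx":0,"dy":10,"dz":0,"yaw":0,"claw":255},
    {"dx":0,"dy":20,"dz":0,"yaw":0,"claw":255},
    {"dx":0,"dy":30,"dz":0,"yaw":0,"claw":255},
    {"dx":0,"dy":40,"dz":0,"yaw":0,"claw":255},
    {"dx":0,"dy":50,"dz":0,"yaw":0,"claw":255},
    {"dx":0,"dy":60,"dz":0,"yaw":0,"claw":255},
    {"dx":0,"dy":68,"dz":0,"yaw":0,"claw":255},
    {"dx":0,"dy":72,"dz":0,"yaw":0,"claw":255}
  ]
}}

```text
time_s: 7.45
tool_pos: [0.5963, 0.1772, 0.0819]
orientation: [-180.0, 0.2, 177.1]
ft_force: [1.1, -2.6, 5.7]
grip_width: 0.0156
```

{"api": "arm_command", "payload": {
  "series": [
    {"dx":0,"dy":4,"dz":0,"yaw":0,"claw":255},
    {"dx":0,"dy":7,"dz":0,"yaw":0,"claw":255},
    {"dx":0,"dy":8,"dz":0,"yaw":0,"claw":255},
    {"dx":0,"dy":9,"dz":0,"yaw":0,"claw":255},
    {"dx":0,"dy":9,"dz":0,"yaw":0,"claw":255}
  ]
}}

```text
time_s: 7.95
tool_pos: [0.5969, 0.1858, 0.0819]
orientation: [-180.0, 0.2, 177.0]
ft_force: [0.8, -2.7, 4.8]
grip_width: 0.0154
```

{"api": "arm_command", "payload": {
  "series": [
    {"dx":0,"dy":1,"dz":0,"yaw":0,"claw":255},
    {"dx":0,"dy":3,"dz":0,"yaw":0,"claw":255},
    {"dx":0,"dy":4,"dz":0,"yaw":0,"claw":255},
    {"dx":0,"dy":4,"dz":0,"yaw":0,"claw":255}
  ]
}}

```text
time_s: 8.35
tool_pos: [0.597, 0.1874, 0.0819]
orientation: [-179.7, 0.2, 177.0]
ft_force: [0.3, -8.9, 6.7]
grip_width: 0.0155
```

{"api": "arm_command", "payload": {
  "series": [
    {"dx":0,"dy":2,"dz":0,"yaw":0,"claw":255},
    {"dx":0,"dy":3,"dz":0,"yaw":0,"claw":255},
    {"dx":0,"dy":4,"dz":0,"yaw":0,"claw":255},
    {"dx":0,"dy":4,"dz":0,"yaw":0,"claw":255}
  ]
}}

```text
time_s: 8.75
tool_pos: [0.597, 0.1875, 0.0819]
orientation: [-179.3, 0.2, 176.8]
ft_force: [-0.6, -21.8, 7.7]
grip_width: 0.0154
```

{"api": "arm_command", "payload": {
  "series": [
    {"dx":0,"dy":-5,"dz":0,"yaw":0,"claw":255},
    {"dx":0,"dy":-5,"dz":0,"yaw":0,"claw":100},
    {"dx":0,"dy":-5,"dz":0,"yaw":0,"claw":0},
    {"dx":0,"dy":-5,"dz":0,"yaw":0,"claw":0},
    {"dx":0,"dy":-5,"dz":0,"yaw":0,"claw":0},
    {"dx":0,"dy":-5,"dz":-40,"yaw":0,"claw":0},
    {"dx":0,"dy":-5,"dz":-80,"yaw":0,"claw":0},
    {"dx":0,"dy":-5,"dz":-110,"yaw":0,"claw":0}
  ]
}}

```text
time_s: 9.55
tool_pos: [0.5955, 0.1898, 0.1925]
orientation: [180.0, 0.1, 177.1]
ft_force: [-0.3, 0.8, 1.2]
grip_width: 0.0853
```

{"api": "arm_command", "payload": {
  "series": [
    {"dx":50,"dy":0,"dz":0,"yaw":0,"claw":0},
    {"dx":100,"dy":0,"dz":0,"yaw":0,"claw":0},
    {"dx":130,"dy":0,"dz":0,"yaw":0,"claw":0},
    {"dx":130,"dy":0,"dz":0,"yaw":0,"claw":0},
    {"dx":130,"dy":0,"dz":0,"yaw":0,"claw":0}
  ]
}}

```text
time_s: 10.05
tool_pos: [0.4653, 0.1963, 0.1908]
orientation: [180.0, 0.1, 177.2]
ft_force: [0.1, 0.0, -0.4]
grip_width: 0.0856
```

```bash
sed -i 's/.157\]/.159]/; s/.5776/.576/' ov.py; python3 ov.py w6 -103 30; python3 -c "
from h import *
snap('side','side2.png')"
```

```text
[0.46623734 0.19617025 0.19068481] [1.79972378e+02 9.52500837e-02 1.77134019e+02] 10.1 [ 0.25320504 -0.95202817  1.05842116] 0.08563758465734855
```

View pics/w6o.png

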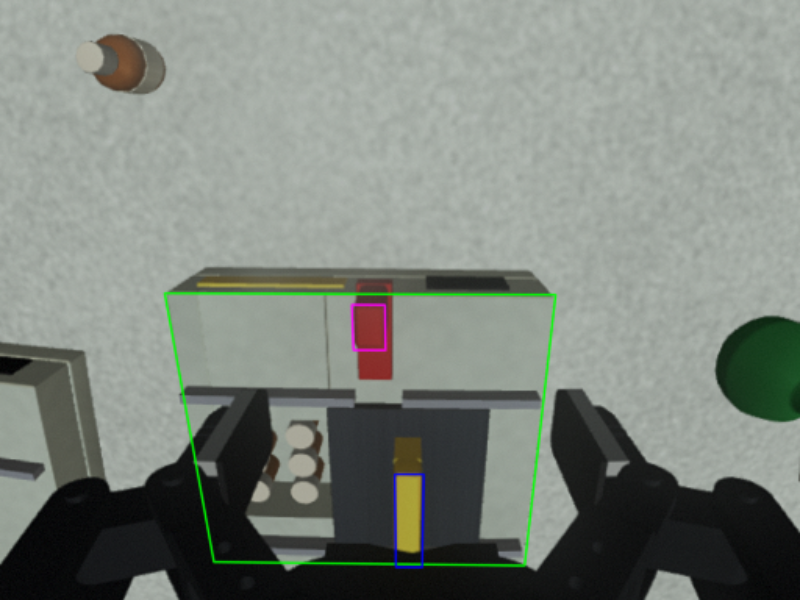

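View pics/side2.png

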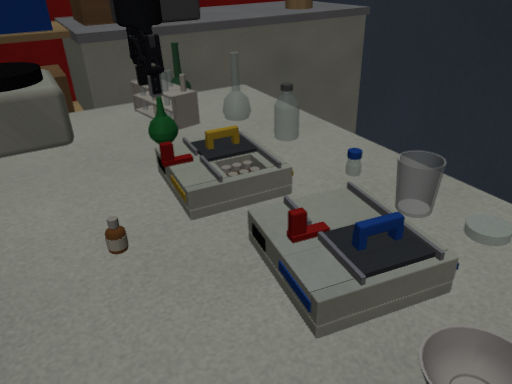

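```bash
python3 -c "
from workcell import arm
print(arm.close_job())"
```

```text
the job is handed in; nothing more can be done
None
```

The yellow block is open. I slid its red catch out to its stop, slid the cover fully open by the yellow handle, let go, and moved the arm clear before handing in.

- **Catch:** it travelled about 33 mm from a start of about 7 mm, then stopped moving while the force rose to about 17 N.
- **Cover:** it travelled about 82 mm, then stopped moving while the force rose to about 22 N.
- **Final pictures:** the wrist picture shows the catch and the handle within about 2 mm of where they should be at their stops, and the vials are exposed. The side picture shows the blue-handled block still shut and locked.
- **Limits:** the last move ended at about 10.1 s. The highest wrist force I saw in the readings was about 23 N.
- **Disagreement:** my estimates of the block's position from the cameras and from the grasps differed by 2 to 4 mm. The grip had enough slack for that. I judged both end positions by feeling the stops, not by the pictures alone.

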